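# Lock the sole-anvil stand's pivot pin with its spring cotter

## Robot

A 7-joint arm with a two-finger parallel gripper is mounted at the origin on the work surface. World frame = base frame: x ahead of the robot, y to its left, z up, the work surface at z = 0. Lengths are in mm, angles in rad, forces in N, time in s.
With the tool pointing down it reaches from about 400 to 750 mm from the base axis. Payload 19.5 kg.
Tool frame: the origin (TCP) lies midway between the tips of the shut fingers; the grasp point (between the pads) lies 19 mm behind it; z points along the fingers, y is the direction in which the jaws open and shut (so a half turn about z gives the same grasp; the last joint's range is limited). The gripper opens to 85 mm and grips with 20 to 120 N. Pads are 22 mm wide; open, the fingers measure 114 mm over their backs; the gripper's body (76 mm by 85 mm) begins 54 mm behind the grasp point. The pads swing forward as they close: fully open they stand 13 mm farther back than shut.
Start: joints at [1.303, 0.707, -0.028, 1.485, 0.022, 0.951, -0.075], TCP at [128.729, -560.378, 231.268] pointing down, gripper open.
Joint ranges: [-2.71, 2.71], [-0.32, 2.16], [-1.57, 1.52], [0, 2.45], [-1.46, 4.6], [0, 2.02], [-2.83, 2.83]. Speed limits (rad/s): [1.89, 1.89, 2.57, 2.57, 3.01, 3.01, 3.01].

## Interface

Orientations are given as a rotation vector (axis times angle).
In Python, from plant import arm, read_camera, camera_params gives the robot as it stands.
- The arm moves only by the tool step_arm, never from a script. Its argument "commands" is a list of rows, each a list of 3 entries, a list of its own where there are three numbers: the finger opening in m, from 0 to 0.0854, then the shift along the world's x, y, z in m, then the turn about the world's z in rad. In form: [[hand, [tx, ty, tz], turn], ...]. A call has 1 to 12 rows; each row is the pose to reach, as a shift and turn from the pose commanded when the call began; what a row does not reach only later rows make up. A row lasts 1/8 s, in which the tool goes at most 62.5 mm and 10.7 degrees, less where a joint would pass 70% of its speed; a pose out of reach is approached as far as the arm can. A call with a gripper value outside its range is refused whole. The fingers move at their own pace and stop on an object; the grip force is fixed at half the most. Time passes only in rows, so rows that repeat a pose let the fingers close. It gives the time, the measured TCP pose, the force and the opening at its end, in the units of the state.
- arm.read_state(): the state, without advancing time (a new reading comes with each control period).
- read_camera(name): name is "scene" or "top"; returns the picture (420x560x3 uint8, red, green, blue); there is no depth.
- camera_params(name): a dict with "intrinsics" (3x3 intrinsics, pixels), "distortion" ([k1, k2, p1, p2, k3] as OpenCV has them; the pictures are not rectified), "rvec" (rotation vector, rad) and "tvec" (3), from world to camera coordinates, as OpenCV has them. Camera axes: x right, y down, z forward; pixel columns grow to the right and rows downward; lengths in mm; the calibration is good to about 2 mm. A picture is of the moment at which its call begins. camera_params takes no time and is no camera call.
- arm.hand_in(): hands the job in, once; it reports no verdict.
The state is a dict: "t": time; "qpos": joint angles; "dq": joint speeds; "effort": joint torques, N m; "tool_pos": TCP position; "eef_rot": TCP orientation; "ft_force": force on the tool from outside, world axes, zero at the start; "ft_torque": the same for the moment, N m; "gripper_width": finger opening in mm.
Only numpy, scipy, OpenCV 4.12 (cv2) and the standard library are available. Lean on these libraries where they do the work, as an engineer would, in place of code of your own. Each camera call takes 0.05 s, during which the arm holds its last target.

## Task

The pivot pin of the green sole-anvil stand has lost its keeper. Pick up the large spring cotter with the red grip block, push its straight leg through the cross hole near the top of the pin until the bow snaps over the outside of the pin, and let go, leaving it there. Feel your way rather than force it: do not lean on the stand or pin harder than about 45 N, and leave the small blue cotter and the other things on the bench where they are.

Things in the scene. Friction and masses are not known exactly. Their poses are not given: they have to be found in the camera images.
- stand_pin (a point): Fixed point on the axis of the upright steel pivot pin (20 mm thick), 86 mm above the bench. z up, x along the pin's cross hole (right through, 7 wide x 7 mm high). The pin cannot turn but floats up and down, held by about 18 N friction: the hole's axis starts up to 14 mm above or below this point and is NOT reported. It is always 18 mm below the pin's flat top: feel or look for it.
- stand: The sole-anvil stand; origin under the pin on the bench, axes as stand_pin. Green foot 100 x 90 mm; steel arm, top 50 mm above the bench, and sole-shaped plate, top 56 mm, reaching 228 mm from the pin towards +x. The clear side to push from is -x. A dark band on the bright pin, 7 mm high, marks the hole. The pin's up-and-down travel ends 15 mm either side of its middle.
- cotter_grip (a point): Centre of the red grip block of the large spring cotter (about 60 g), lying flat on the bench: 26 long (x) x 12 wide (y) x 22 high (z) mm. z up, x along the straight leg towards its tip. The leg, round steel wire 5 mm thick, lies on this x axis and ends at x = +71 mm. Grasp the block across y. When home, the pin's axis crosses the leg at x = +33 mm (about 3 mm play either way).
- cotter: The same cotter; origin on the underside of the block's front face, 13 mm ahead of and 11 mm below cotter_grip, same axes. The sprung bow, 5 mm wire at the leg's height, lies on its +y side.
- bow (a joint): Angle of the bow away from the leg, rad: 0 relaxed, about 0.15 as its throat (x = +45 mm from cotter_grip) passes over the pin, under 0.06 once snapped home. The bow's flared end (x = +59) meets the pin when the pin's axis is at about x = +60 mm; it snaps over at about x = +43. This takes a push of roughly 4 to 15 N, which then falls off.
- small_grip (a point): Bystander: small spring cotter with a blue grip block 18 x 10 x 16 mm (this point is the block's centre) and 3 mm wire, not the one wanted. It and the large one may lie in either place.
- mallet_grip (a point): Bystander: wooden round-headed mallet 265 mm long lying on the bench; point on its handle.
- awl_grip (a point): Bystander: awl 160 mm long with wooden handle, lying on the bench; point on its handle.
- polish: Bystander: flat round tin, 76 mm across, 30 mm high; origin at the centre of its underside.
- spool: Bystander: orange thread spool, 40 mm across, 40 mm high, standing; origin at the centre of its underside.
Not all that is in view belongs to the job. What is shaped like the cotter but yellow is not meant.

How it is judged:
By the outcome, as a careful person would: the job done as asked, in the order asked, and still so for the second after the job is handed in, with the robot touching nothing.
It also fails if it takes over 61 s, if anything falls off the work surface, if the arm or the gripper's body presses on something with over 40 N, if the wrist force passes 120 N, or if a joint passes its speed limit or range.

## Working session

There is one attempt and no reset: what is moved stays moved. The work goes in short steps, Python scripts to look and compute and a tool call to move; the robot and the scene stay as the last step left them, time stands still between calls to the robot, and variables do not carry over. Pictures are saved under pics/ and viewed, and the job is handed in when it is done.

Besides the shell and the picture viewer there is one more tool, called after "Emit:" by a JSON object that holds its "op" and its "data". step_arm: Moves the arm, as the interface text tells. Its arguments: {"type":"object","properties":{"commands":{"type":"array"}},"required":["commands"]}

```bash
ls; mkdir -p pics
python3 - <<'E'
from plant import arm, read_camera, camera_params
import cv2
for n in("scene","top"):
    im=read_camera(n); cv2.imwrite(f"pics/{n}0.png",im[:,:,::-1])
    print(n,camera_params(n))
print(arm.read_state())
E
```

```text
pics
scene {'intrinsics': array([[417.42695257,   0.        , 276.99161474],
       [  0.        , 417.42695257, 210.2579854 ],
       [  0.        ,   0.        ,   1.        ]]), 'distortion': array([-0.02110795,  0.        ,  0.        ,  0.        ,  0.        ]), 'rvec': array([ 0.6442626 ,  2.44849013, -1.35270043]), 'tvec': array([ 472.73581715,  -63.71912891, 1259.68571229])}
top {'intrinsics': array([[407.05729671,   0.        , 280.8915874 ],
       [  0.        , 407.05729671, 209.50499081],
       [  0.        ,   0.        ,   1.        ]]), 'distortion': array([-0.08927835,  0.        ,  0.        ,  0.        ,  0.        ]), 'rvec': array([ 2.18556831, -2.16460196,  0.10962312]), 'tvec': array([2.70273573e-01, 5.43932611e+02, 1.22063723e+03])}
{'t': 0.1, 'qpos': array([ 1.30330054,  0.70700986, -0.02763455,  1.48496251,  0.02197991,
        0.95089502, -0.0755522 ]), 'dq': array([ 1.99126709e-03, -1.33409536e-03, -1.30692591e-03, -2.22224523e-03,
       -5.50133889e-04,  2.77091383e-05, -2.33972263e-04]), 'effort': array([ 1.23963164e-03, -8.84282255e+01,  1.23598214e+00, -2.36449957e+01,
        1.69592985e-02,  5.09102261e-03, -8.30713861e-05]), 'tool_pos': array([ 128.69189852, -560.16735782,  230.88937144]), 'eef_rot': array([-3.12064066e+00, -3.53737571e-01,  1.74938424e-04]), 'ft_force': array([-0.10171833,  1.37864272,  0.02816835]), 'ft_torque': array([-0.03485383, -0.05778134, -0.03745481]), 'gripper_width': 84.85767083823004}
```

View pics/scene0.png

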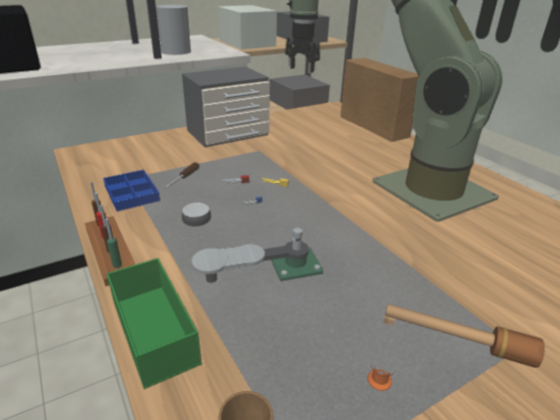

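View pics/top0.png

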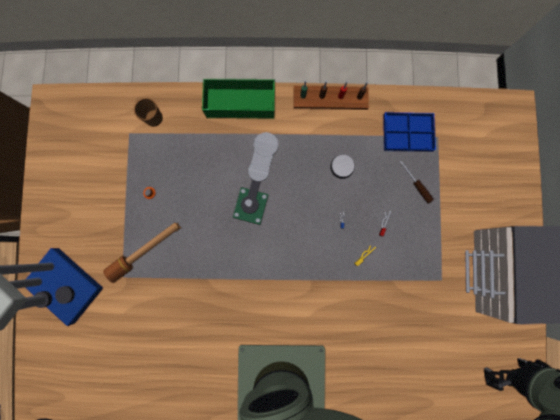

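The scene view shows the red cotter near (237,180), the yellow decoy at (275,182), the blue cotter at (254,201) and the pin at (297,240). In the top view these are at (383,230), (366,256), (342,222) and (249,203). I'll enlarge these areas next.

```bash
cat > h.py <<'E'
import cv2, numpy as np
from plant import camera_params
def ray(n,uv):
    p=camera_params(n); R=cv2.Rodrigues(np.array(p['rvec'],float))[0]; t=np.array(p['tvec'],float)
    x=cv2.undistortPoints(np.array([[uv]],float),p['intrinsics'],p['distortion'])[0,0]
    d=R.T@np.array([x[0],x[1],1]); return -R.T@t, d/np.linalg.norm(d)
def plane(n,uv,z):
    c,d=ray(n,uv); return c+d*(z-c[2])/d[2]
def two(a,b):  # scene uv, top uv
    c1,d1=ray('scene',a); c2,d2=ray('top',b)
    s=np.linalg.lstsq(np.c_[d1,-d2],c2-c1,rcond=None)[0]
    p,q=c1+s[0]*d1,c2+s[1]*d2
    return (p+q)/2, np.linalg.norm(p-q)
def proj(n,P):
    p=camera_params(n); return cv2.projectPoints(np.array(P,float).reshape(-1,3),p['rvec'],p['tvec'],p['intrinsics'],p['distortion'])[0][:,0]
def crop(src,dst,x0,y0,w,h,k):
    im=cv2.imread(src)[y0:y0+h,x0:x0+w]; cv2.imwrite(dst,cv2.resize(im,None,fx=k,fy=k,interpolation=cv2.INTER_CUBIC))
E
python3 - <<'E'
from h import *
crop('pics/scene0.png','pics/s_cot.png',205,155,100,60,8)
crop('pics/top0.png','pics/t_cot.png',330,200,80,60,8)
crop('pics/scene0.png','pics/s_pin.png',250,220,80,60,8)
crop('pics/top0.png','pics/t_pin.png',210,130,100,100,6)
for n in('scene','top'): print(n,ray(n,(280,210)))
E
```

```text
scene (array([973.91640789, 710.76936284, 600.53402673]), array([-0.44242382, -0.72578415, -0.52678128]))
top (array([ 425.23036387,   11.66365184, 1266.83112924]), array([ 0.09396923, -0.00275563, -0.99557129]))
```

View pics/s_cot.png

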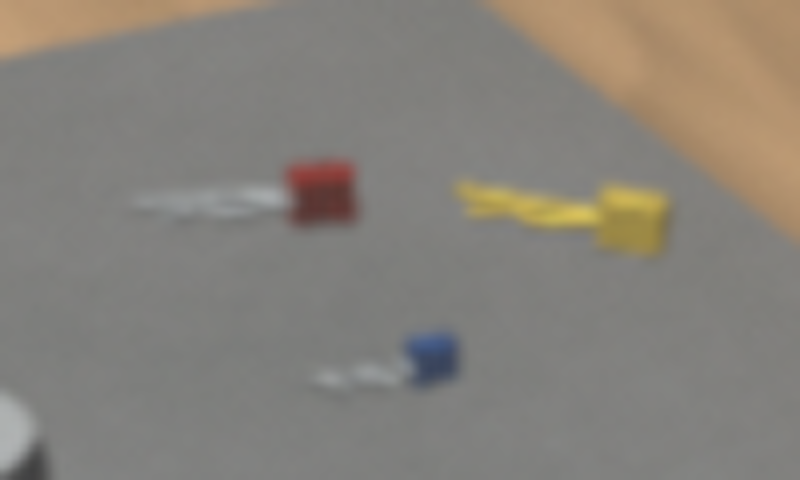

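View pics/t_cot.png

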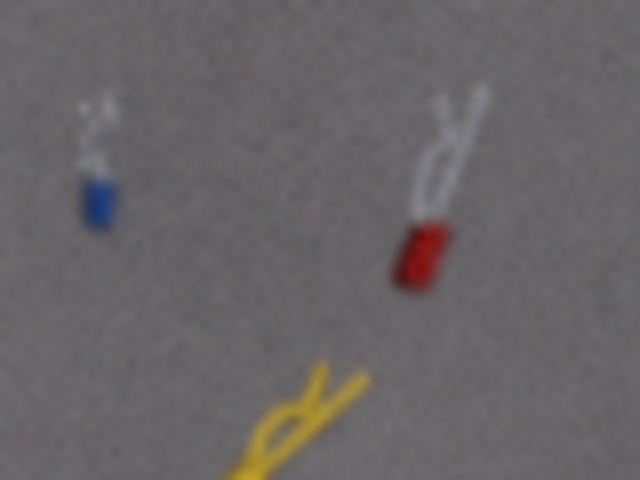

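View pics/s_pin.png

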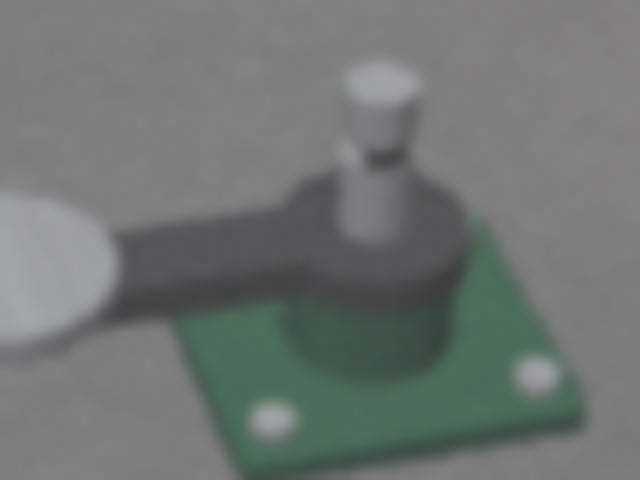

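View pics/t_pin.png

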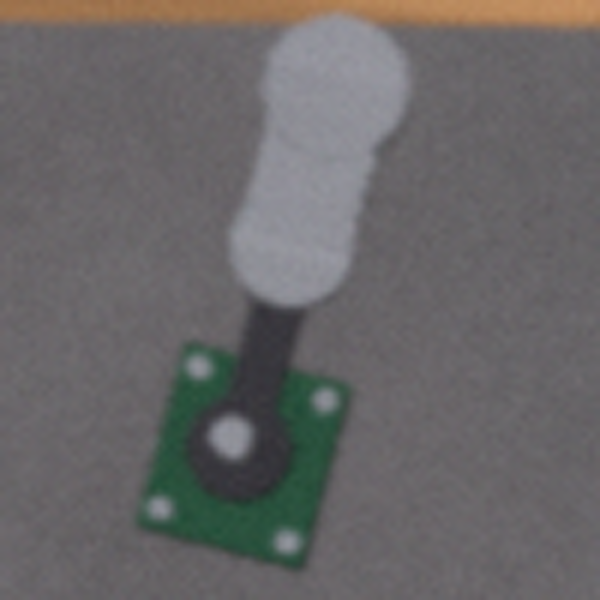

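```bash
cat >> h.py <<'E'
def hue(src,lo,hi,smin,vmin,box):
    im=cv2.imread(src); x0,y0,w,h=box
    m=cv2.inRange(cv2.cvtColor(im,cv2.COLOR_BGR2HSV),(lo,smin,vmin),(hi,255,255)); k=np.zeros_like(m); k[y0:y0+h,x0:x0+w]=m[y0:y0+h,x0:x0+w]; return k
E
python3 - <<'E'
from h import *
def c2(u,k,o): return (np.array(u)+.5)/k-.5+np.array(o)
# pin top
a=c2((382,82),8,(250,220)); b=c2((231,437),6,(210,130)); print('pin top',two(a,b))
b_=c2((385,157),8,(250,220)); 
# band: front face point of pin; show plane z
P,_=two(a,b)
c,d=ray('scene',b_); # z where ray comes within pin surface (10mm toward cam)
v=np.array([c[0]-P[0],c[1]-P[1]]); v/=np.linalg.norm(v)
q=np.array([*(P[:2]+10*v)]); s=np.dot(q-c[:2],d[:2])/np.dot(d[:2],d[:2]); print('band',c+s*d,'camdir yaw',np.degrees(np.arctan2(v[1],v[0])))
B=[plane('top',c2(u,6,(210,130)),12) for u in((199,366),(325,401),(160,508),(288,541))]
B=np.array(B);print('bolts',B.round(1),B.mean(0).round(1))
for i,j in((2,0),(3,1),(2,3),(0,1)): e=B[j]-B[i]; print(np.degrees(np.arctan2(e[1],e[0])),np.linalg.norm(e))
# sole plate: bright mask top
for u,z in(((338,85),56),((291,245),56)): print('sole',plane('top',c2(u,6,(210,130)),z))
# cotter
for k,(f,o) in {'tip':((483,88),(330,200)),'root':((438,218),(330,200))}.items(): print(k,plane('top',c2(f,8,o),11))
# red mask moments
for n,box in(('top',(370,220,30,25)),('scene',(235,170,20,20))):
    im=cv2.imread(f'pics/{n}0.png').astype(float); x0,y0,w,h=box
    r=im[y0:y0+h,x0:x0+w]; wt=np.clip(r[...,2]-(r[...,1]+r[...,0])/2-15,0,None)
    ys,xs=np.mgrid[y0:y0+h,x0:x0+w]; S=wt.sum(); cx,cy=(wt*xs).sum()/S,(wt*ys).sum()/S
    C=np.cov(np.c_[xs.ravel(),ys.ravel()].T,aweights=wt.ravel()); print(n,cx,cy,np.linalg.eigh(C))
    for z in(11,16,22): print(z,plane(n,(cx,cy),z))
# block corners top face in scene: 
for u in((290,163),(353,165),(290,187),(357,191)): print('scene top corner z22',plane('scene',c2(u,8,(205,155)),22))
print('base rear',plane('scene',c2((355,220),8,(205,155)),0),plane('scene',c2((290,222),8,(205,155)),0))
print('leg tip',two(c2((132,201),8,(205,155)),c2((485,84),8,(330,200))))
print('block top rear cam corner',two(c2((357,190),8,(205,155)),c2((398,285),8,(330,200))))
E
```

```text
pin top (array([557.17267054, 100.99202288,  94.80758949]), np.float64(0.40757158846070685))
band [561.39022192 110.22689204  77.46201298] camdir yaw 55.64989596976364
bolts [[603.2 124.7  12. ]
 [585.5  59.1  12. ]
 [529.1 143.5  12. ]
 [512.7  77.2  12. ]] [557.7 101.1  12. ]
-14.212805026092926 76.43236629448512
-13.943784618243539 75.03129134937099
-103.88277573710349 68.29702930565082
-105.06320044911075 67.95108815248095
sole [741.5076942   53.09547978  56.        ]
sole [658.85755854  75.61048574  56.        ]
tip [ 545.39371126 -335.20556755   11.        ]
root [ 494.45572392 -316.68663157   11.        ]
top 382.4425548744315 231.4656911212181 EighResult(eigenvalues=array([1.47698242, 5.1841469 ]), eigenvectors=array([[-0.90835698, -0.41819565],
       [-0.41819565,  0.90835698]]))
11 [ 479.94242844 -310.6173264    11.        ]
16 [ 479.72459635 -309.3341882    16.        ]
22 [ 479.46319784 -307.79442237   22.        ]
scene 244.7523578550256 177.62894098625708 EighResult(eigenvalues=array([3.90751125, 5.20487829]), eigenvectors=array([[ 0.193727  , -0.98105548],
       [-0.98105548, -0.193727  ]]))
11 [ 478.52208534 -314.06149813   11.        ]
16 [ 482.72366065 -305.36962612   16.        ]
22 [ 487.76555103 -294.93937971   22.        ]
scene top corner z22 [ 490.43832992 -316.35734706   22.        ]
scene top corner z22 [ 470.12143832 -303.74320559   22.        ]
scene top corner z22 [ 499.04840017 -298.64684104   22.        ]
scene top corner z22 [ 478.4082379 -284.0670199   22.       ]
base rear [ 471.04966414 -300.945255      0.        ] [ 493.60942244 -311.07656936    0.        ]
leg tip (array([ 547.12358922, -336.23216955,   10.46720447]), np.float64(0.23094716242868837))
block top rear cam corner (array([ 469.05244029, -300.83191182,   12.26389898]), np.float64(1.8163996759964998))
```

Emit:
{"op": "step_arm", "data": {"commands": [[0.045, [0.03, 0.06, 0], -0.1], [0.045, [0.05, 0.12, 0], -0.2], [0.045, [0.09, 0.15, 0], -0.35], [0.045, [0.14, 0.17, -0.02], -0.5], [0.045, [0.19, 0.19, -0.05], -0.592], [0.045, [0.24, 0.21, -0.08], -0.592], [0.045, [0.29, 0.23, -0.11], -0.592], [0.045, [0.33, 0.242, -0.13], -0.592], [0.045, [0.351, 0.25, -0.13], -0.592], [0.045, [0.351, 0.25, -0.13], -0.592], [0.045, [0.351, 0.25, -0.13], -0.592]]}}

```text
t: 1.48
tool_pos: [478.9, -310.8, 101.3]
eef_rot: [3.089, -0.573, -0.001]
ft_force: [-1.3, -0.9, -0.1]
gripper_width: 44.7
```

Run:
```python
from h import *
from plant import arm, read_camera
for n in("scene","top"):
    cv2.imwrite(f"pics/{n}1.png",read_camera(n)[:,:,::-1])
s=arm.read_state(); print(s['t'],s['tool_pos'],s['eef_rot'],s['ft_force'],s['gripper_width'])
a=cv2.imread('pics/scene1.png')[130:230,190:320]; b=cv2.imread('pics/top1.png')[180:280,320:450]
cv2.imwrite('pics/m1.png',cv2.resize(np.vstack([a]),None,fx=6,fy=6,interpolation=2)); cv2.imwrite('pics/m1t.png',cv2.resize(b,None,fx=6,fy=6,interpolation=2))
```

```text
1.575 [ 478.9609736  -310.98442796  101.49447851] [ 3.08860215e+00 -5.73817643e-01 -1.64627247e-04] [ 0.13418196 -0.33470273  0.26674243] 44.96872807906659
```

View pics/m1.png

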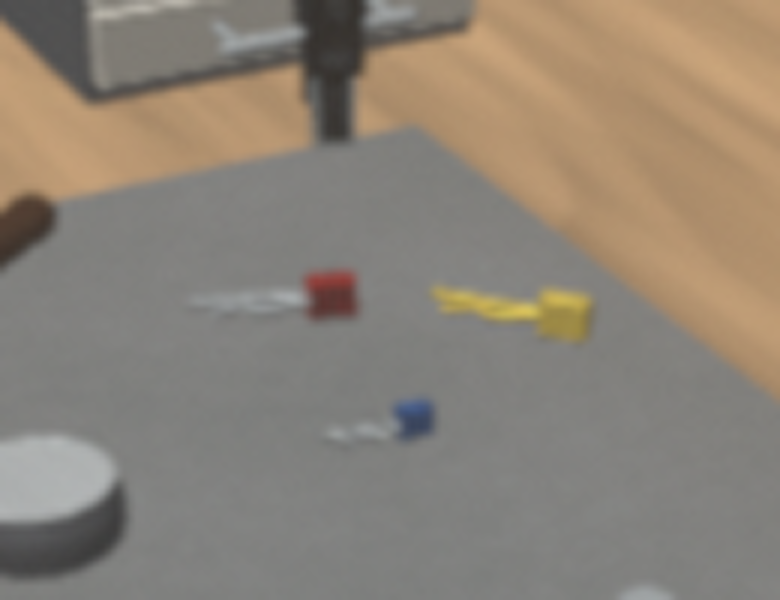

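View pics/m1t.png

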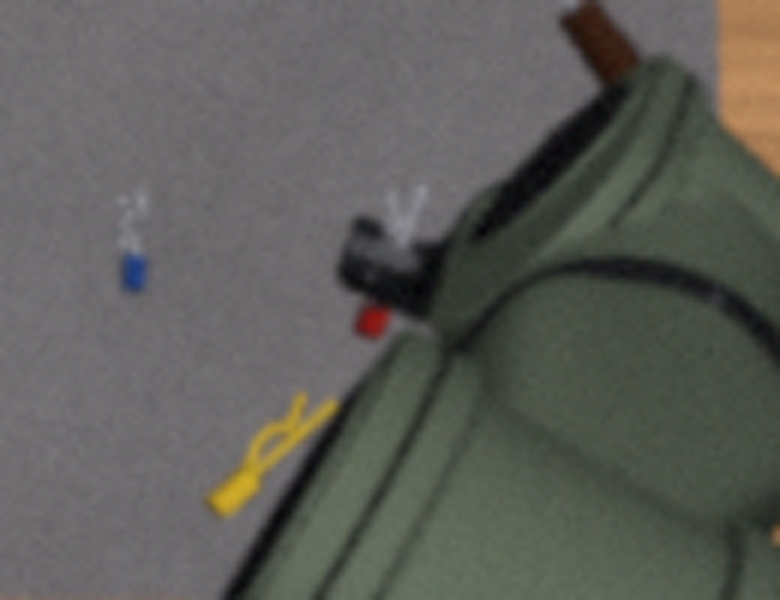

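The gripper hangs over the red block, which shows at about (375,320) in the top crop. The leg and bow stick out ahead of the fingers, so I'll descend.

Emit:
{"op": "step_arm", "data": {"commands": [[0.045, [0, 0, -0.04], 0], [0.045, [0, 0, -0.075], 0], [0.045, [0, 0, -0.09], 0], [0.045, [0, 0, -0.097], 0], [0.045, [0, 0, -0.097], 0]]}}

```text
t: 2.2
tool_pos: [479.9, -310.6, 4.8]
eef_rot: [3.089, -0.572, 0.001]
ft_force: [0.6, -0.1, 0.0]
gripper_width: 45.3
```

Run:
```python
from h import *
from plant import arm, read_camera
for n in("scene",):
    cv2.imwrite(f"pics/{n}2.png",read_camera(n)[:,:,::-1])
crop('pics/scene2.png','pics/m2.png',190,130,130,100,6)
```

```text
(no output)
```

View pics/m2.png

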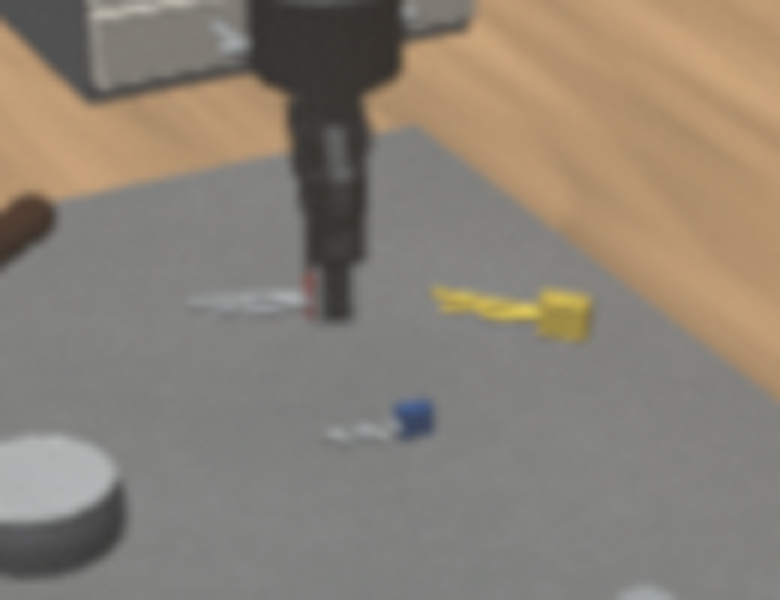

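The fingers straddle the block, with a red strip visible at (310,295) just ahead of the near finger. Closing now.

Emit:
{"op": "step_arm", "data": {"commands": [[0.0, [0, 0, 0], 0], [0.0, [0, 0, 0], 0], [0.0, [0, 0, 0], 0], [0.0, [0, 0, 0], 0], [0.0, [0, 0, 0], 0], [0.0, [0, 0, 0], 0]]}}

```text
t: 3.0
tool_pos: [480.0, -310.5, 5.0]
eef_rot: [3.089, -0.572, 0.001]
ft_force: [-0.9, 0.4, 8.0]
gripper_width: 10.7
```

Run:
```python
from plant import arm
s=arm.read_state();print(s['tool_pos'],s['eef_rot'],s['ft_force'],s['ft_torque'],s['gripper_width'])
```

```text
[ 480.01171131 -310.50080439    4.98653572] [ 3.08895536e+00 -5.71952673e-01  1.37717081e-03] [-0.88783503  0.37222476  7.97952109] [ 0.25111391  0.21169444 -0.07711255] 10.714154081412435
```

Emit:
{"op": "step_arm", "data": {"commands": [[0.0, [0, 0, 0.02], 0], [0.0, [0, 0, 0.06], 0], [0.0, [-0.005, 0.03, 0.11], 0.0], [0.0, [-0.01, 0.08, 0.135], 0.02], [0.0, [-0.01, 0.13, 0.135], 0.04], [0.0, [-0.01, 0.18, 0.135], 0.06], [0.0, [-0.01, 0.23, 0.135], 0.08], [0.0, [-0.015, 0.28, 0.135], 0.1], [0.0, [-0.02, 0.33, 0.135], 0.117], [0.0, [-0.025, 0.38, 0.135], 0.117], [0.0, [-0.028, 0.42, 0.135], 0.117], [0.0, [-0.029, 0.439, 0.135], 0.117]]}}

```text
t: 4.5
tool_pos: [450.4, 131.0, 140.4]
eef_rot: [-3.116, 0.386, -0.001]
ft_force: [0.0, -0.8, 0.2]
gripper_width: 10.4
```

Run:
```python
from h import *
from plant import arm, read_camera
for n in("scene","top"):
    cv2.imwrite(f"pics/{n}3.png",read_camera(n)[:,:,::-1])
crop('pics/scene3.png','pics/m3.png',240,160,130,100,6)
crop('pics/top3.png','pics/m3t.png',190,150,130,100,6)
s=arm.read_state();print(s['t'],s['tool_pos'],s['eef_rot'],s['ft_force'],s['ft_torque'],s['gripper_width'])
```

```text
4.6 [450.49229781 130.72135007 140.20134428] [-3.11623986e+00  3.85506974e-01 -9.37710993e-04] [ 1.06058815 -0.1002089  -1.19057834] [-0.04421428  0.0222912   0.00587795] 10.901274042015485
```

View pics/m3.png

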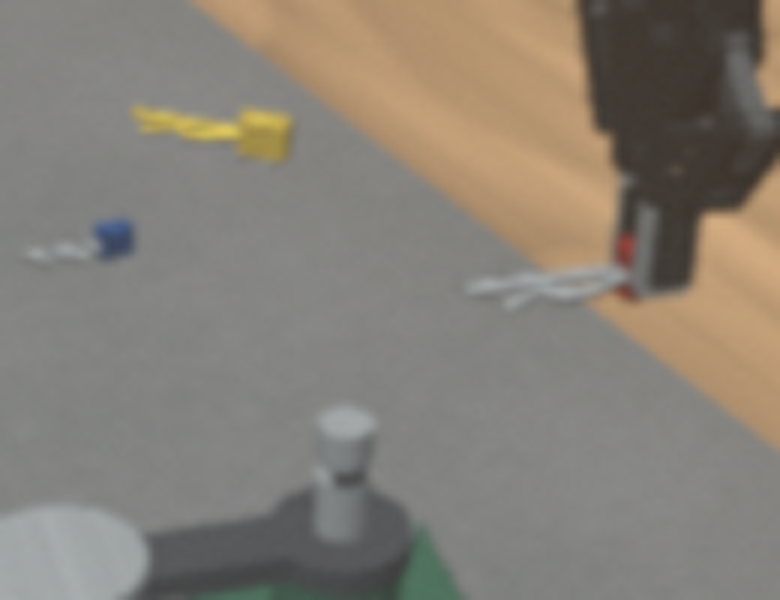

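View pics/m3t.png

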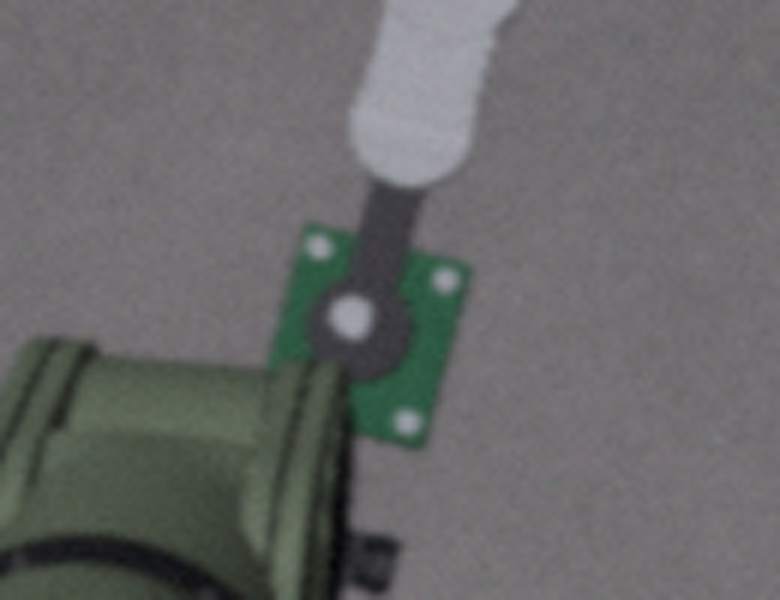

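Top view: the arm hides the leg, and the pin top is at (352,317). Scene view: the leg is level, with its tip at (470,288), and the pin top is at (347,422). I'll move the leg over the pin to feel for its top.

Emit:
{"op": "step_arm", "data": {"commands": [[0.0, [0.03, -0.008, 0], 0], [0.0, [0.06, -0.016, 0], 0], [0.0, [0.08, -0.021, 0], 0], [0.0, [0.08, -0.021, -0.02], 0], [0.0, [0.08, -0.021, -0.035], 0], [0.0, [0.08, -0.021, -0.038], 0], [0.0, [0.08, -0.021, -0.038], 0]]}}

```text
t: 5.48
tool_pos: [530.8, 107.4, 101.6]
eef_rot: [-3.117, 0.391, -0.0]
ft_force: [-0.9, 0.6, -0.3]
gripper_width: 10.7
```

```bash
cat > look.py <<'E'
import sys
from h import *
from plant import arm, read_camera
k=sys.argv[1]
for n,b in(("scene",(260,190,100,75)),("top",(200,160,100,75))):
    if n[0] not in sys.argv[2]: continue
    cv2.imwrite(f"pics/{n}{k}.png",read_camera(n)[:,:,::-1])
    crop(f'pics/{n}{k}.png',f'pics/m{k}{n[0]}.png',*b,8)
s=arm.read_state();print(s['t'],s['tool_pos'],s['eef_rot'],s['ft_force'],s['ft_torque'],s['gripper_width'])
E
python3 look.py 4 st
```

```text
5.575 [530.88133068 107.64116378 101.83932135] [-3.11691644e+00  3.90362432e-01 -9.46373569e-04] [ 0.22290189  0.58702476 -0.90100883] [0.02102566 0.01775368 0.00611826] 10.74830037713769
```

View pics/m4s.png

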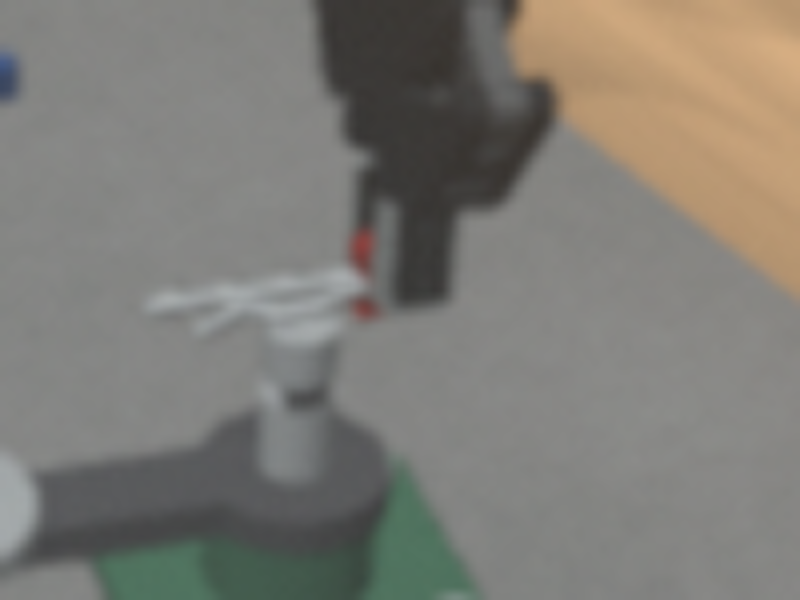

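View pics/m4t.png

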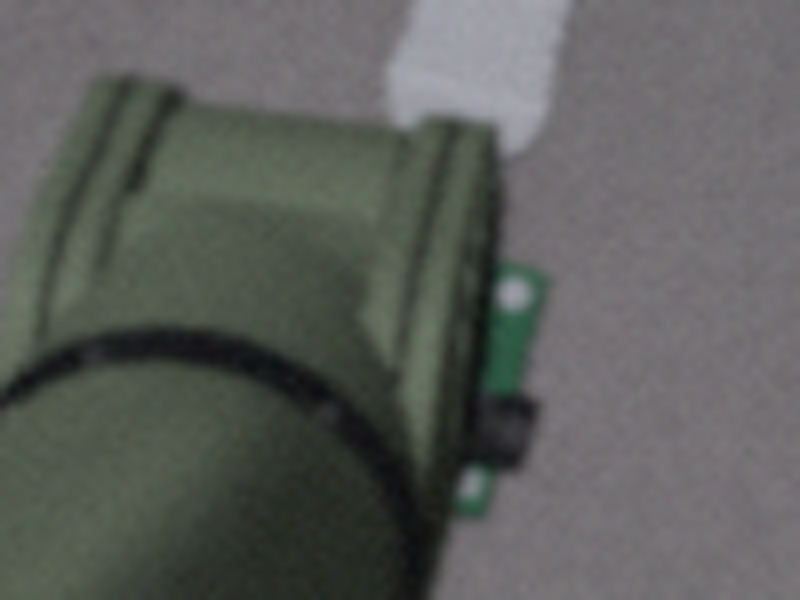

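Scene view: the leg crosses above the pin top, which is at (303,333), and the fingers are clear behind it. I'll lower in small steps and watch the force.

Emit:
{"op": "step_arm", "data": {"commands": [[0.0, [0, 0, -0.004], 0], [0.0, [0, 0, -0.008], 0], [0.0, [0, 0, -0.008], 0], [0.0, [0, 0, -0.008], 0]]}}

```text
t: 6.08
tool_pos: [530.7, 107.6, 93.3]
eef_rot: [-3.117, 0.391, -0.0]
ft_force: [-0.3, 0.1, -0.2]
gripper_width: 10.7
```

Emit:
{"op": "step_arm", "data": {"commands": [[0.0, [0, 0, -0.001], 0], [0.0, [0, 0, -0.001], 0]]}}

```text
t: 6.32
tool_pos: [530.8, 107.6, 92.3]
eef_rot: [-3.117, 0.39, -0.0]
ft_force: [0.7, 0.2, -0.5]
gripper_width: 10.7
```

Emit:
{"op": "step_arm", "data": {"commands": [[0.0, [0, 0, -0.0007], 0], [0.0, [0, 0, -0.0007], 0]]}}

```text
t: 6.58
tool_pos: [530.8, 107.6, 91.9]
eef_rot: [-3.117, 0.39, -0.0]
ft_force: [-2.3, 0.3, 7.8]
gripper_width: 10.4
```

The leg touched the pin top at TCP z about 92.0 with 7.8 N. That puts the hole at TCP z about 71.5, and the visible band agrees. Next I'll feel the pin's +y side with the leg to fix the lateral position.

Emit:
{"op": "step_arm", "data": {"commands": [[0.0, [0, 0, 0.006], 0], [0.0, [0, 0, 0.01], 0], [0.0, [0.003, 0.012, 0.01], 0], [0.0, [0.0046, 0.0179, 0.01], 0], [0.0, [0.0046, 0.0179, 0.01], 0], [0.0, [0.0046, 0.0179, 0.0], 0], [0.0, [0.0046, 0.0179, -0.01], 0], [0.0, [0.0046, 0.0179, -0.011], 0], [0.0, [0.0038, 0.0149, -0.011], 0], [0.0, [0.0038, 0.0149, -0.011], 0], [0.0, [0.0038, 0.0149, -0.011], 0]]}}

```text
t: 7.95
tool_pos: [534.6, 122.5, 80.8]
eef_rot: [-3.117, 0.391, -0.001]
ft_force: [-0.1, -0.4, -0.1]
gripper_width: 10.6
```

Emit:
{"op": "step_arm", "data": {"commands": [[0.0, [-0.0003, -0.001, 0], 0], [0.0, [-0.0003, -0.001, 0], 0], [0.0, [-0.0003, -0.001, 0], 0]]}}

```text
t: 8.32
tool_pos: [534.3, 121.5, 80.6]
eef_rot: [-3.117, 0.39, -0.0]
ft_force: [-0.1, 0.1, -0.6]
gripper_width: 10.4
```

Emit:
{"op": "step_arm", "data": {"commands": [[0.0, [-0.0002, -0.001, 0], 0], [0.0, [-0.0002, -0.001, 0], 0], [0.0, [-0.0002, -0.001, 0], 0]]}}

```text
t: 8.7
tool_pos: [534.0, 120.5, 80.6]
eef_rot: [-3.117, 0.391, -0.0]
ft_force: [0.9, -0.3, 0.1]
gripper_width: 10.4
```

Emit:
{"op": "step_arm", "data": {"commands": [[0.0, [-0.0002, -0.0007, 0], 0], [0.0, [-0.0002, -0.0007, 0], 0], [0.0, [-0.0002, -0.0007, 0], 0]]}}

```text
t: 9.07
tool_pos: [533.8, 120.0, 80.6]
eef_rot: [-3.117, 0.39, -0.0]
ft_force: [1.4, 2.2, -0.2]
gripper_width: 10.5
```

Emit:
{"op": "step_arm", "data": {"commands": [[0.0, [-0.0002, -0.0007, 0], 0], [0.0, [-0.0002, -0.0007, 0], 0], [0.0, [-0.0002, -0.0007, 0], 0]]}}

```text
t: 9.45
tool_pos: [533.8, 119.7, 80.6]
eef_rot: [-3.116, 0.389, -0.001]
ft_force: [0.7, 5.9, -0.5]
gripper_width: 10.5
```

```bash
python3 look.py 5 s
```

```text
9.5 [533.73412906 119.68959433  80.57613089] [-3.11650671e+00  3.89395113e-01 -3.52398329e-04] [ 1.07038402  5.21015786 -1.42406552] [ 1.17702825 -0.28011283  0.15739585] 10.402839328254776
```

View pics/m5s.png

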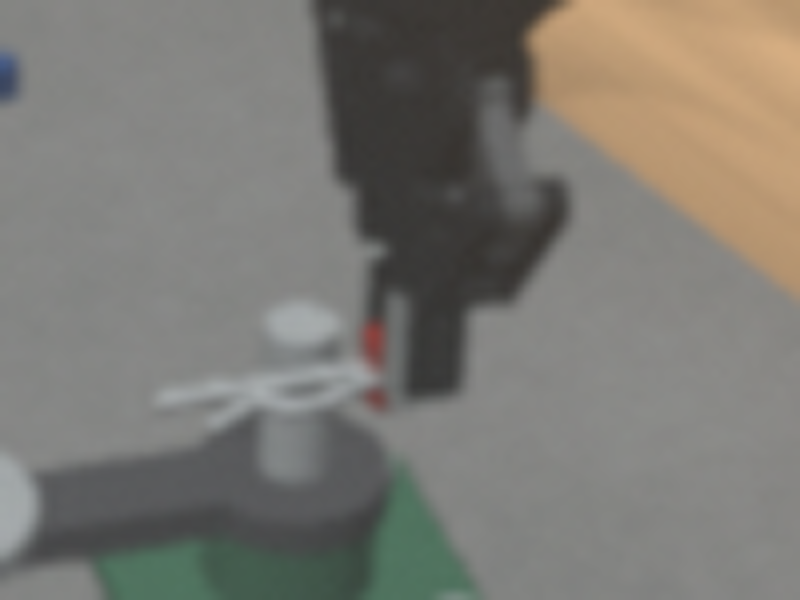

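Contact at TCP (533.85,120.1) puts the pin centre within 0.2 mm of the vision estimate. I'll back off and line up with the hole from -x.

Emit:
{"op": "step_arm", "data": {"commands": [[0.0, [0.0012, 0.0049, 0], 0], [0.0, [-0.018, 0.01, 0], 0], [0.0, [-0.041, 0.0158, 0], 0], [0.0, [-0.0644, 0.0216, 0], 0], [0.0, [-0.0684, 0.0055, -0.005], 0], [0.0, [-0.0684, 0.0055, -0.0091], 0], [0.0, [-0.0684, 0.0055, -0.0091], 0], [0.0, [-0.0684, 0.0055, -0.0091], 0], [0.0, [-0.0684, 0.0055, -0.0091], 0]]}}

```text
t: 10.62
tool_pos: [465.4, 124.9, 71.5]
eef_rot: [-3.117, 0.39, -0.0]
ft_force: [0.4, 0.4, -0.8]
gripper_width: 10.4
```

```bash
python3 look.py 6 s
python3 - <<'E'
from plant import arm
import numpy as np
p=arm.read_state()['tool_pos']; a=np.radians(-14.3); print(p[0]*np.cos(a)+p[1]*np.sin(a), -p[0]*np.sin(a)+p[1]*np.cos(a))
E
```

```text
10.675 [465.34830362 124.81805605  71.55159674] [-3.11707099e+00  3.90195100e-01 -3.99808042e-04] [ 0.33779796 -0.48622945 -0.58534015] [-0.00620812  0.02284033 -0.00229619] 10.5710565145518
420.0998901794908 235.89123144758133
```

View pics/m6s.png

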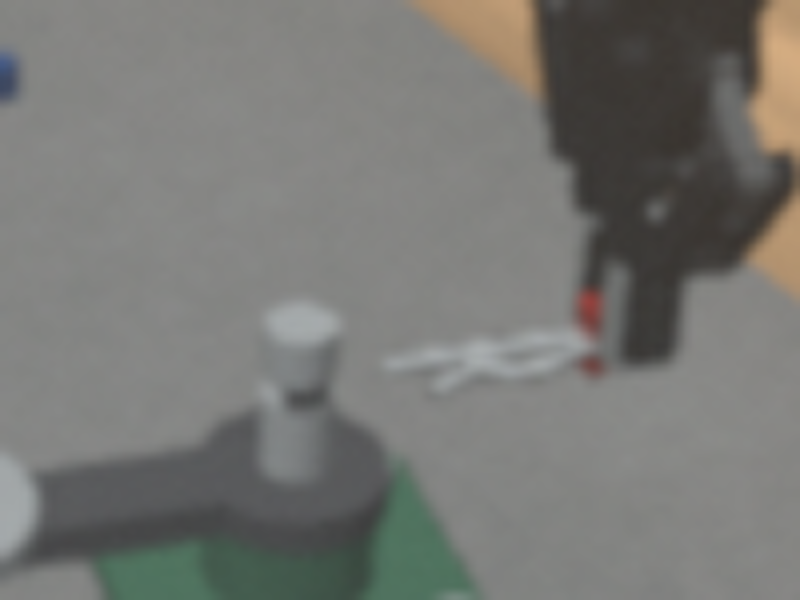

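Run:
```python
from h import *
a=np.radians(-14.3);u=np.array([np.cos(a),np.sin(a),0]);p=np.array([465.3,124.8,77.5])
q=proj('scene',[p+71*u,p+13*u,[557.3,101,95.5]]); print((q+.5-np.array([260,190]))*8-.5)
```

```text
[[383.750257   363.15655137]
 [581.97923984 333.39852715]
 [302.4930959  320.09469508]]
```

The observed tip at (388,365) agrees with the projected tip at (384,363), so the leg isn't tilted. Advancing to the hole.

Emit:
{"op": "step_arm", "data": {"commands": [[0.0, [0.0058, -0.0015, 0], 0], [0.0, [0.0116, -0.003, 0], 0], [0.0, [0.0136, -0.0035, 0], 0], [0.0, [0.0155, -0.004, 0], 0], [0.0, [0.0165, -0.0042, 0], 0], [0.0, [0.0165, -0.0042, 0], 0]]}}

```text
t: 11.42
tool_pos: [481.7, 120.4, 71.5]
eef_rot: [-3.117, 0.39, -0.0]
ft_force: [-0.5, -0.5, -0.9]
gripper_width: 10.5
```

The tip is about 3 mm inside the pin surface with no force, so it has entered the hole. I'll keep going to just before the bow meets the pin.

Emit:
{"op": "step_arm", "data": {"commands": [[0.0, [0.0029, -0.0007, 0], 0], [0.0, [0.0058, -0.0015, 0], 0], [0.0, [0.0087, -0.0022, 0], 0], [0.0, [0.0116, -0.003, 0], 0], [0.0, [0.0145, -0.0037, 0], 0], [0.0, [0.0145, -0.0037, 0], 0]]}}

```text
t: 12.18
tool_pos: [496.4, 116.6, 71.4]
eef_rot: [-3.117, 0.391, -0.0]
ft_force: [-0.2, -0.5, -0.3]
gripper_width: 10.5
```

```bash
python3 look.py 7 s
```

```text
12.225 [496.21480686 116.69538228  71.4436964 ] [-3.11715827e+00  3.90462939e-01  8.38718107e-05] [-0.17323694  0.41650609 -1.16153992] [-0.03751462  0.03174842 -0.03926787] 10.352902203228247
```

View pics/m7s.png

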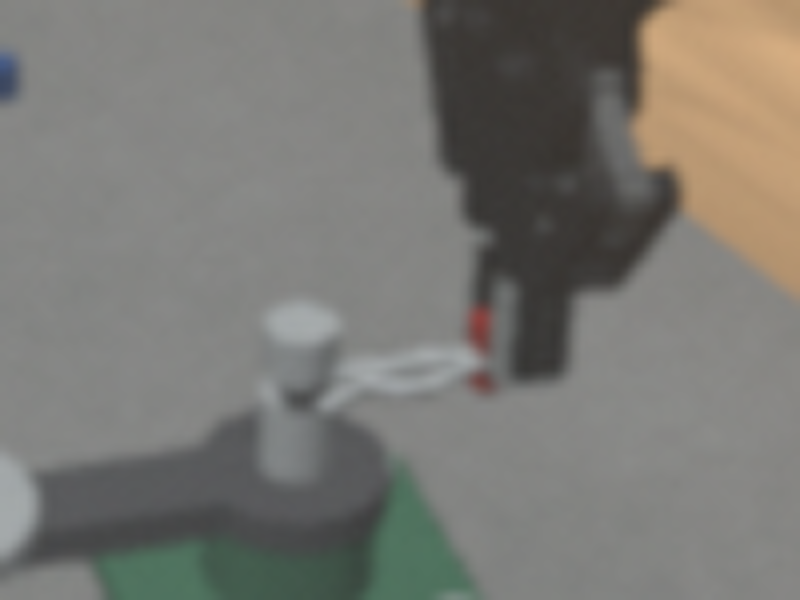

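Scene view: the leg goes into the pin and the bow's flare sits just outside it near (330,400). I'll push on in small steps.

Emit:
{"op": "step_arm", "data": {"commands": [[0.0, [0.0019, -0.0005, 0], 0], [0.0, [0.0039, -0.001, 0], 0], [0.0, [0.0058, -0.0015, 0], 0], [0.0, [0.0058, -0.0015, 0], 0]]}}

```text
t: 12.72
tool_pos: [502.3, 115.4, 71.5]
eef_rot: [-3.117, 0.39, -0.001]
ft_force: [0.7, 2.2, -0.4]
gripper_width: 10.6
```

Emit:
{"op": "step_arm", "data": {"commands": [[0.0, [0.0019, -0.0005, 0], 0], [0.0, [0.0039, -0.001, 0], 0], [0.0, [0.0039, -0.001, 0], 0]]}}

```text
t: 13.1
tool_pos: [505.8, 114.7, 71.4]
eef_rot: [-3.117, 0.389, 0.001]
ft_force: [-1.2, 5.7, -3.1]
gripper_width: 10.4
```

Emit:
{"op": "step_arm", "data": {"commands": [[0.0, [0.0019, -0.0005, 0], 0], [0.0, [0.0039, -0.001, 0], 0], [0.0, [0.0039, -0.001, 0], 0]]}}

```text
t: 13.48
tool_pos: [509.5, 114.3, 71.3]
eef_rot: [-3.116, 0.388, 0.002]
ft_force: [-0.9, 8.1, -1.4]
gripper_width: 10.7
```

Emit:
{"op": "step_arm", "data": {"commands": [[0.0, [0.0019, -0.0005, 0], 0], [0.0, [0.0039, -0.001, 0], 0], [0.0, [0.0039, -0.001, 0], 0]]}}

```text
t: 13.85
tool_pos: [513.6, 113.4, 71.4]
eef_rot: [-3.116, 0.388, 0.001]
ft_force: [-1.3, 8.5, -1.3]
gripper_width: 10.2
```

Emit:
{"op": "step_arm", "data": {"commands": [[0.0, [0.0019, -0.0005, 0], 0], [0.0, [0.0039, -0.001, 0], 0], [0.0, [0.0039, -0.001, 0], 0]]}}

```text
t: 14.22
tool_pos: [518.4, 112.2, 71.6]
eef_rot: [-3.116, 0.388, -0.002]
ft_force: [2.9, 7.8, -1.0]
gripper_width: 10.7
```

Emit:
{"op": "step_arm", "data": {"commands": [[0.0, [0.0019, -0.0005, 0], 0], [0.0, [0.0039, -0.001, 0], 0], [0.0, [0.0039, -0.001, 0], 0]]}}

```text
t: 14.6
tool_pos: [522.8, 110.6, 71.7]
eef_rot: [-3.116, 0.39, -0.004]
ft_force: [6.9, 4.9, -1.3]
gripper_width: 10.4
```

Force turned inward after the throat, so the bow has snapped over. A last 2.5 mm brings it home, then I'll look.

Emit:
{"op": "step_arm", "data": {"commands": [[0.0, [0.0012, -0.0003, 0], 0], [0.0, [0.0024, -0.0006, 0], 0], [0.0, [0.0024, -0.0006, 0], 0], [0.0, [0.0024, -0.0006, 0], 0]]}}

```text
t: 15.1
tool_pos: [524.6, 109.7, 71.6]
eef_rot: [-3.117, 0.39, -0.002]
ft_force: [4.1, 4.2, -1.6]
gripper_width: 10.6
```

```bash
python3 look.py 8 s
python3 - <<'E'
from plant import arm
import numpy as np
p=arm.read_state()['tool_pos']; a=np.radians(-14.3); print(p[0]*np.cos(a)+p[1]*np.sin(a), -p[0]*np.sin(a)+p[1]*np.cos(a))
E
```

```text
15.15 [524.55909988 109.7277787   71.60715507] [-3.11682133e+00  3.90309111e-01 -2.25545919e-03] [ 3.72265929  4.08529567 -0.51117261] [ 0.91030556 -0.85761496  0.11131891] 10.51028662379505
481.20336682814377 235.89352351792462
```

View pics/m8s.png

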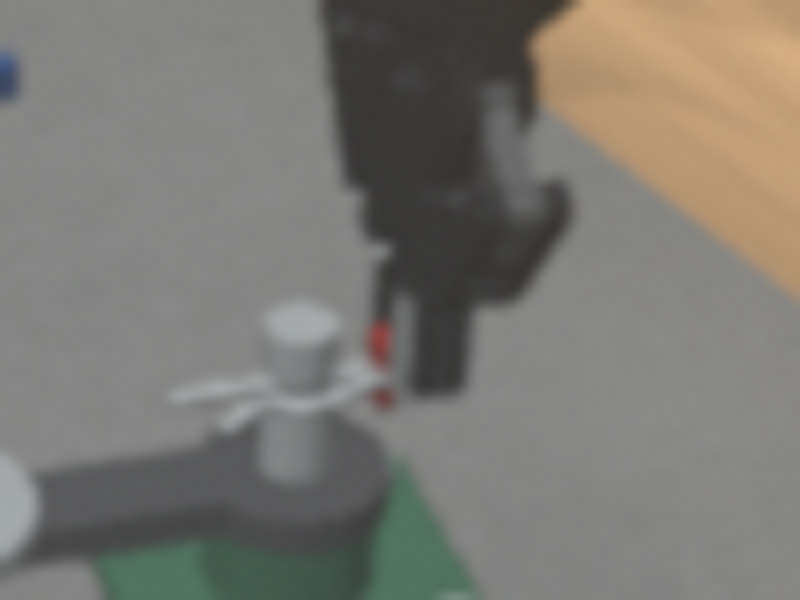

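Scene view: the leg comes out beyond the pin at (170,395), and the bow hugs the front of the pin at (300,405). The position along the leg is about x = +34. I'll nudge it 1 mm and let go.

Emit:
{"op": "step_arm", "data": {"commands": [[0.0, [0.001, -0.0003, 0], 0], [0.0, [0.001, -0.0003, 0], 0], [0.0, [0.001, -0.0003, 0], 0]]}}

```text
t: 15.52
tool_pos: [525.1, 109.4, 71.5]
eef_rot: [-3.117, 0.39, -0.001]
ft_force: [2.2, 5.1, -0.4]
gripper_width: 10.7
```

Emit:
{"op": "step_arm", "data": {"commands": [[0.018, [0, 0, 0], 0], [0.026, [0, 0, 0], 0], [0.036, [0, 0, 0], 0], [0.04, [0, 0, 0], 0], [0.04, [0, 0, 0], 0], [0.04, [0, 0, 0], 0]]}}

```text
t: 16.27
tool_pos: [524.9, 109.3, 71.5]
eef_rot: [-3.117, 0.39, 0.0]
ft_force: [0.3, 0.1, 0.2]
gripper_width: 40.1
```

```bash
python3 look.py 9 s
```

```text
16.325 [524.90319415 109.30732418  71.4692585 ] [-3.11715724e+00  3.90447595e-01  4.03774002e-05] [ 0.25992592 -0.08506619  0.29566009] [ 0.00923     0.0179173  -0.01822404] 40.076642303699984
```

View pics/m9s.png

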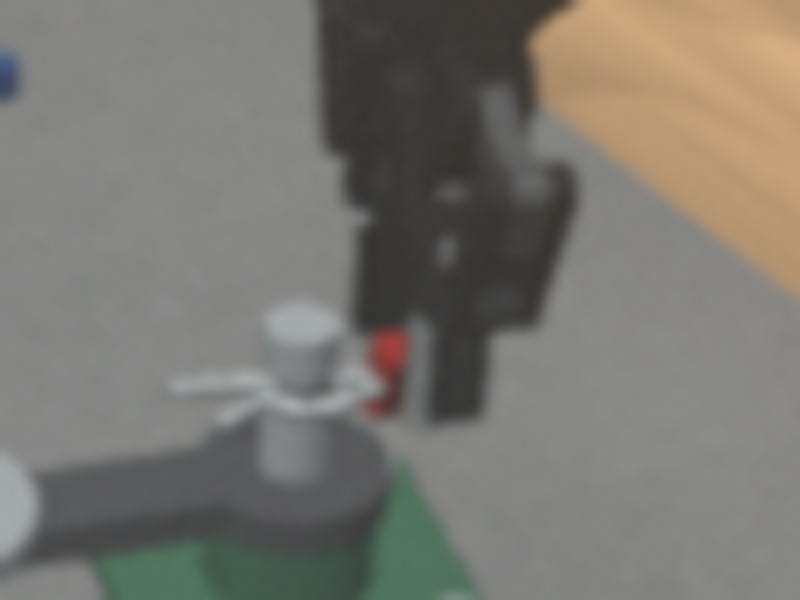

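Released, and the cotter stays in place. Now I'll withdraw straight up and then aside.

Emit:
{"op": "step_arm", "data": {"commands": [[0.04, [0, 0, 0.015], 0], [0.04, [0, 0, 0.04], 0], [0.04, [0, 0, 0.08], 0], [0.04, [0, 0, 0.12], 0], [0.04, [-0.03, -0.04, 0.14], 0], [0.04, [-0.05, -0.09, 0.14], 0], [0.04, [-0.06, -0.14, 0.14], 0], [0.04, [-0.07, -0.19, 0.14], 0], [0.04, [-0.07, -0.23, 0.14], 0], [0.04, [-0.07, -0.23, 0.14], 0], [0.04, [-0.07, -0.23, 0.14], 0], [0.04, [-0.07, -0.23, 0.14], 0]]}}

```text
t: 17.82
tool_pos: [455.1, -119.8, 211.7]
eef_rot: [-3.117, 0.388, -0.0]
ft_force: [-0.5, 0.2, -0.3]
gripper_width: 40.3
```

```bash
python3 look.py 10 st
```

```text
17.925 [ 455.0353897  -119.9770523   211.59426337] [-3.11724479e+00  3.88557052e-01 -7.93731498e-05] [ 0.68223092 -0.26977318 -0.75683291] [ 0.01334168 -0.01024517 -0.02411806] 39.902108669374165
```

View pics/m10s.png

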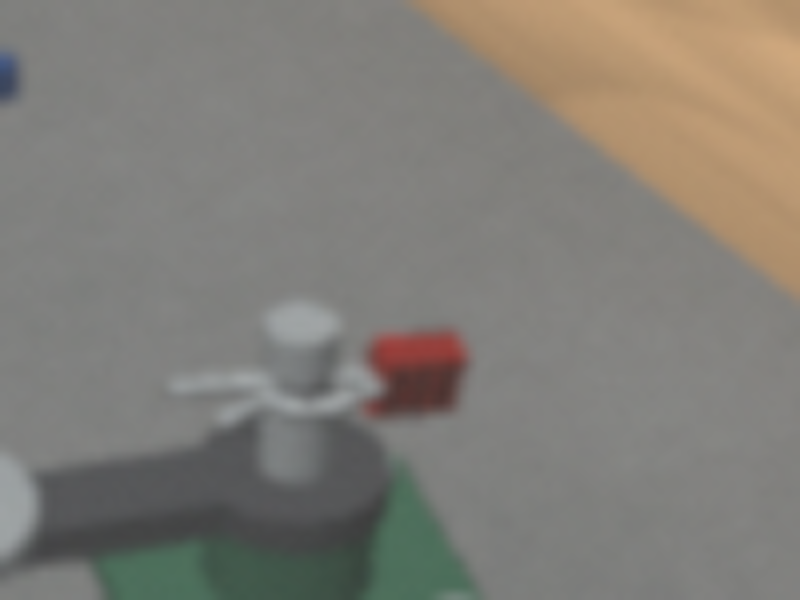

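View pics/m10t.png

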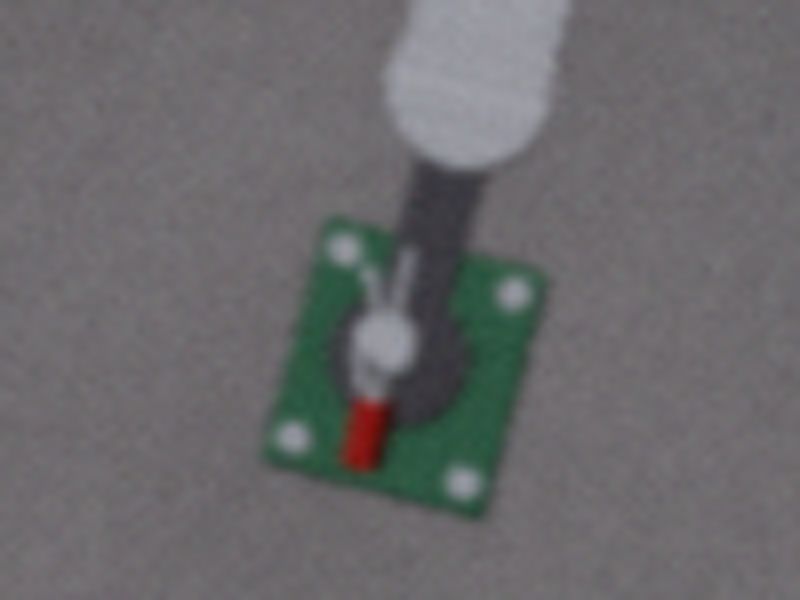

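View pics/top10.png

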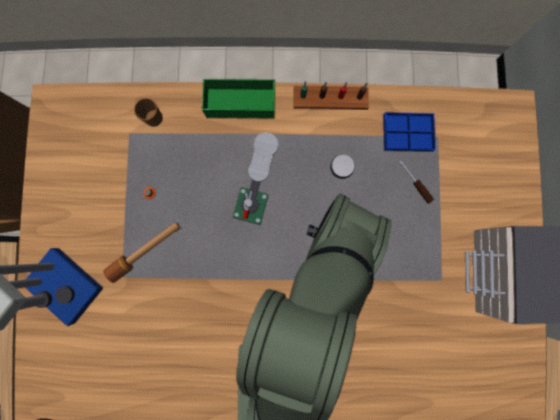

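Run:
```python
from h import *
f=lambda u,o:(np.array(u)+.5)/8-.5+np.array(o)
P=plane('top',f((386,342),(200,160)),95.5); t=plane('top',f((411,246),(200,160)),77.5)
u=np.array([.969,-.247]);print(P,t,(t-P)[:2]@u)
r0=plane('top',f((361,468),(200,160)),80);r1=plane('top',f((371,402),(200,160)),88.5)
print('rear,front',(P-r0)[:2]@u,(P-r1)[:2]@u)
t=plane('scene',f((168,386),(260,190)),77.5);print((t-P)[:2]@u)
for w in((373,410),(455,408)):
  q=plane('scene',f(w,(260,190)),66.5);print('base corner',(P-q)[:2]@u)
```

```text
[557.22521392 101.84860856  95.5       ] [594.95450694  94.63808168  77.5       ] 38.34068507663512
rear,front 45.64693733371657 21.94071218033868
36.15089671594418
base corner 19.379603205738526
base corner 41.40907920069724
```

Run:
```python
from plant import arm
print(arm.hand_in())
```

```text
the job is handed in; nothing more can be done
None
```

The large spring cotter is home in the pin's cross hole and released, with its bow snapped over the outside of the pin. I handed the job in at about 18 s of the 61 s allowed.

**What I did:** I gripped the red block and located the pin by touching its top at about 8 N and its side at about 6 N. I then slid the leg through the hole and pushed until the bow snapped over. The contact and insertion forces I read stayed under about 10 N, but I only read them at the end of each move. After opening the fingers I withdrew upward and aside.

**Last checks:**
- **Seated position:** the top view puts the leg tip 38.3 mm past the pin axis, against 38 mm expected. The scene view gives 36.2 mm. Both are within the 3 mm play.
- **Block position:** its front face is 19–22 mm from the pin axis (20 expected). Its rear edge is 45.6 mm in the top view (46 expected) but 41.4 mm in the scene view, a rougher reading of a blurred corner.
- **Bow:** both views show it around the outside of the pin, and the push turned into an inward pull as it passed over. I could not measure the bow angle directly.
- **Other things on the bench:** the mallet, awl, tin and spool look unmoved in the last top view. The arm hid the blue and yellow cotters there. I never touched either, and the edge of the blue one still shows in its place in the scene view.

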